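# Fill the seasoning caddy

## Task

Fill the low wooden seasoning caddy on the worktop: set each of these four things, right way up, on the floor of its own pocket, left and right being as seen when looking across the caddy from its steel handle, which is on the near side. The garlic bulb goes in the far left pocket, the dome-topped shaker in the far right, the wide red-capped jar in the near left, and the taller, round-bodied one of the two yellow-capped jars in the near right. Leave the shorter, square-bodied yellow-capped jar, the lemon, the egg and the cork where they are, knock nothing over, and ignore similar things that stand by the back wall or beyond the sink.

Things in the scene. Friction and masses are not known exactly. Their poses are not given: they have to be found in the camera images.
- caddy: Wooden caddy fixed to the worktop, any yaw, 164x164 mm, 22 high; 2x2 open pockets 70x70; walls, divider, floor 8 thick; steel bar handle on one side, 40 out. Origin: centre of underside. -x = handle side, +y = left seen from the handle. Pocket centres mm: far left (39,39), far right (39,-39), near left (-39,39), near right (-39,-39). A wall shelf hangs 0.55 m over the worktop beyond x = 0.64 m.
- garlic_bulb: Bulb of garlic, 60 mm across at about 20 mm height, pointed stem on top, 59 mm high, about 0.04 kg. Origin: middle of the underside, z up through the stem. Belongs in the caddy's far left pocket.
- shaker: Small round glass shaker with dark contents and a domed grey metal top with holes, 44 mm diameter at 30 mm height tapering to about 32 at 65 mm, dome 34 mm diameter from 66 mm up, 90 mm high, about 0.1 kg; may lean 3 degrees. Origin: centre of the underside, z up. Belongs in the far right pocket.
- wide_jar: Wide glass jar, pale contents, rounded-square body 47x47 mm (55 across corners, so it fits its pocket at any yaw), round red screw cap 45 mm diameter from 76 mm up to the top at 97 mm; about 0.11 kg. Origin: centre of the underside, z up. Belongs in the near left pocket.
- round_jar: Slim glass jar with a round body, reddish contents, 42 mm diameter, 106 mm high; round yellow screw cap 41 mm diameter from 85 mm up to the top, with a green badge; about 0.11 kg. Origin: centre of the underside, z up. Belongs in the near right pocket.
- short_jar: Look-alike that stays where it is: glass jar with a rounded-square body 42x42 mm (49 across corners), green contents, 96 mm high, yellow cap with a dark blue badge. Origin: centre of the underside, z up.
- lemon_front: Lemon, 71 x 53 mm, 51 mm high. Stays where it lies. Origin: middle of the underside.
- brown_egg: Brown hen's egg lying on its side, 56 x 43 mm, 44 mm high. Stays where it lies. Origin: middle of the underside.
- stopper: Tapered bottle cork standing up, 25 mm diameter, 32 mm high. Stays where it stands. Origin: centre of the underside.
Not all that is in view belongs to the job. What is shaped like the shaker but orange, pink or turquoise is not meant.

How it is judged:
At the end, for the whole second after the job is handed in: garlic, shaker, wide red-capped jar and round jar each rest, released, on the floor of their own caddy pocket, origins within 18 mm of its centre in caddy x and y, upright within 0.15 rad (garlic 0.35); the short jar, lemon, egg and cork are within 30 mm of where they started (x of garlic_bulb in the frame of caddy between 0.021 and 0.057 m and y of garlic_bulb in the frame of caddy between 0.021 and 0.057 m and z of each of garlic_bulb, shaker, wide_jar, round_jar in the frame of caddy below 0.016 m and angle between garlic_bulb's own z axis and vertical below 0.35 rad and linear speed of each of garlic_bulb, shaker, wide_jar, round_jar, short_jar, lemon_front, brown_egg, stopper below 0.02 m/s and x of shaker in the frame of caddy between 0.021 and 0.057 m and y of shaker in the frame of caddy between -0.057 and -0.021 m and angle between each of shaker, wide_jar, round_jar's own z axis and vertical below 0.15 rad and x of wide_jar in the frame of caddy between -0.057 and -0.021 m and y of wide_jar in the frame of caddy between 0.021 and 0.057 m and x of round_jar in the frame of caddy between -0.057 and -0.021 m and y of round_jar in the frame of caddy between -0.057 and -0.021 m and distance of each of short_jar, lemon_front, brown_egg, stopper from where it was at the start of the episode below 0.03 m); the robot touches nothing.
It fails at once if a thing that does not belong in the caddy is pushed more than 30 mm from its place (distance of any of short_jar, lemon_front, brown_egg, stopper from where it was at the start of the episode above 0.03 m).
It fails at once if the shaker, a jar or the cork is knocked over (angle between any of shaker, wide_jar, round_jar, short_jar, stopper's own z axis and vertical above 0.8 rad).
It also fails if it takes over 102 s, if anything falls off the work surface, if the arm or the gripper's body presses on something with over 40 N, if the wrist force passes 120 N, or if a joint passes its speed limit or range.

## Robot

A 7-joint arm with a two-finger parallel gripper is mounted at the origin on a cart in front of the work surface, level with it; the furniture and walls round the work are solid. World frame = base frame: x ahead of the robot, y to its left, z up, the work surface at z = 0. Lengths are in m, angles in rad, forces in N, time in s.
With the tool pointing down it reaches from about 0.4 to 0.925 m from the base axis. Payload 5.6 kg.
Tool frame: the origin (TCP) lies at the very end of the fingers, on their centre line; the grasp point (between the pads) lies 19 mm behind it (pinch_z is the z of the grasp point in the tool frame, in m); z points along the fingers, y is the direction in which the jaws open and shut (so a half turn about z gives the same grasp; the last joint's range is limited). The gripper opens to 85 mm and grips with 20 to 120 N. Pads are 22 mm wide; open, the fingers measure 114 mm over their backs; the gripper's body (76 mm by 85 mm) begins 54 mm behind the grasp point. The pads swing forward as they close: fully open they stand 13 mm farther back than shut.
Start: joints at [-1.227, 0.468, -0.012, 1.603, 0.006, 1.071, -0.056], TCP at [0.245, 0.602, 0.231] pointing down, gripper open.
Joint ranges: [-2.53, 2.53], [-0.31, 2.02], [-1.57, 1.55], [0.28, 2.44], [-1.29, 4.43], [0.15, 1.84], [-2.92, 2.92]. Speed limits (rad/s): [2.57, 2.57, 3.14, 3.14, 3.14, 3.14, 3.14].

## Interface

Orientations are given as a unit quaternion [w, x, y, z].
In Python, from cell import sense, read_camera, hand_in, trace, pinch_z gives the robot as it stands.
- The arm moves only by the tool jog_arm, never from a script. Its argument "steps" is a list of rows, each a list of 2 entries, a list of its own where there are three numbers: the shift along the tool's x, y, z in m, then the turn about the tool's z in rad. A call has 1 to 20 rows; each row is the pose to reach, as a shift and turn from the pose measured when the call began, along the tool's axes at that moment; what a row does not reach only later rows make up. A row lasts 1/12 s, in which the tool goes at most 41.7 mm and 7.16 degrees, less where a joint would pass 70% of its speed; a pose out of reach is approached as far as the arm can. A call with a gripper value outside its range is refused whole. "fingers" is the finger opening in m, from 0 to 0.0854, set as the call begins (left out, the last holds). The fingers move at their own pace and stop on an object; the grip force is fixed at half the most. Time passes only in rows, so rows that repeat a pose let the fingers close. It gives the time, the measured TCP pose, the force and the opening at its end, in the units of the state.
- sense(): the state, without advancing time (a new reading comes with each control period).
- read_camera(name): name is "scene" or "side" or "wrist"; returns a dict with "color" (480x640x3 uint8, red, green, blue), "range_z" (480x640 float32, m along the optical axis (not along the pixel's ray), 0 where there is no reading), "camera_matrix" (3x3 intrinsics, pixels), "D" ([k1, k2, p1, p2, k3] as OpenCV has them; the pictures are not rectified), "rvec" (rotation vector, rad) and "tvec" (3), from world to camera coordinates, as OpenCV has them; the wrist camera has in their place "tool_from_camera" (4x4, takes a point from camera to tool coordinates, whose origin is the TCP and whose axes are the flange's). Camera axes: x right, y down, z forward; pixel columns grow to the right and rows downward; lengths in m; the calibration is good to about 2 mm. A picture is of the moment at which its call begins: read the wrist's pose just before it.
- hand_in(): hands the job in, once; it reports no verdict.
Trained networks look in the newest picture that a camera, given by its name, has taken for a name from the list of things; names that differ only in an ending like _2 or _b are one class to them, and where a whole thing is asked for, a point or a joint stands for the part that bears it (a point fixed in the world has none). Each returns a list of dicts, best first, with "score" (0 to 1); they miss things now and then, are a little off and sometimes report something else, mostly with a low value. They report only what shows in the picture. A call takes as long as a camera call. They do not tell look-alikes from the thing itself.
- trace(camera, label): "pixels" (480x640 bool, what is visible of it) and "rect" ([left, top, right, bottom] in pixels, round what is visible of it).
The state is a dict: "time": time; "joint_positions": joint angles; "joint_velocities": joint speeds; "joint_efforts": joint torques, N m; "ee_pos": TCP position; "eef_rot": TCP orientation; "force": force on the tool from outside, world axes, zero at the start; "torque": the same for the moment, N m; "width": finger opening in m.
Only numpy, scipy, OpenCV 4.12 (cv2) and the standard library are available. Lean on these libraries where they do the work, as an engineer would, in place of code of your own. Each camera call takes 0.05 s, during which the arm holds its last target.

## Working session

There is one attempt and no reset: what is moved stays moved. The work goes in short steps, Python scripts to look and compute and a tool call to move; the robot and the scene stay as the last step left them, time stands still between calls to the robot, and variables do not carry over. Pictures are saved under pics/ and viewed, and the job is handed in when it is done.

Besides the shell and the picture viewer there is one more tool, called after ">>>" as name(argument=value, ...), one argument or row to a line, values as JSON. jog_arm: Moves the arm, as the interface text tells. Its arguments: {"type":"object","properties":{"steps":{"type":"array"},"fingers":{"type":"number"}},"required":["steps"]}

```bash
mkdir -p pics; ls; cat > h.py <<'E'
import numpy as np, cv2
from cell import sense, read_camera, hand_in, trace, pinch_z
def save(n,c): cv2.imwrite(f'pics/{n}.png',cv2.cvtColor(c,cv2.COLOR_RGB2BGR))
E
python3 - <<'E'
from h import *
s=sense();print(s)
print(pinch_z)
for n in ['scene','side','wrist']:
    r=read_camera(n);save(n+'0',r['color']);np.savez(f'{n}0.npz',**r)
    print(n,{k:v for k,v in r.items() if k not in('color','range_z')})
E
```

```text
pics
{'time': 0.0, 'joint_positions': array([-1.22700816,  0.46839671, -0.01161826,  1.603682  ,  0.00599543,
        1.07141056, -0.056288  ]), 'joint_velocities': array([ 0.00078185, -0.00231144, -0.00120796,  0.00183306,  0.00064114,
       -0.00031661,  0.000487  ]), 'joint_efforts': array([-8.45891941e-05, -5.32382262e+01,  2.18627084e-02, -2.51304352e+01,
        1.15801851e-02,  7.71735184e-03,  1.98499009e-05]), 'ee_pos': array([0.24502136, 0.60140861, 0.23030151]), 'eef_rot': array([-1.20897428e-04,  1.92210381e-01,  9.81353302e-01, -9.23085711e-04]), 'force': array([-0.35041999,  0.29982533,  0.04911683]), 'torque': array([-0.01740018, -0.04159042, -0.00936641]), 'width': 0.08510826554199474}
-0.0187
scene {'camera_matrix': array([[539.50699464,   0.        , 326.48136824],
       [  0.        , 539.50699464, 246.39961847],
       [  0.        ,   0.        ,   1.        ]]), 'D': array([-0.05584612,  0.        ,  0.        ,  0.        ,  0.        ]), 'rvec': array([ 0.82979289, -2.30751128,  1.3747967 ]), 'tvec': array([0.39963412, 0.15892541, 1.28217716])}
side {'camera
[... 265 characters left out ...]
, -0.99743778,  0.34607429]), 'tvec': array([-0.30364859,  0.3113162 ,  0.92013088])}
wrist {'camera_matrix': array([[421.15950767,   0.        , 316.55178435],
       [  0.        , 421.15950767, 237.66586074],
       [  0.        ,   0.        ,   1.        ]]), 'D': array([-0.0272976,  0.       ,  0.       ,  0.       ,  0.       ]), 'tool_from_camera': array([[ 9.40088061e-04, -9.51892013e-01, -3.06432231e-01,
         7.84877657e-02],
       [ 9.99999539e-01,  9.55111334e-04,  1.00918816e-04,
        -6.68762560e-04],
       [ 1.96613082e-04, -3.06432185e-01,  9.51892472e-01,
        -1.42752133e-01],
       [ 0.00000000e+00,  0.00000000e+00,  0.00000000e+00,
         1.00000000e+00]])}
```

View pics/scene0.png

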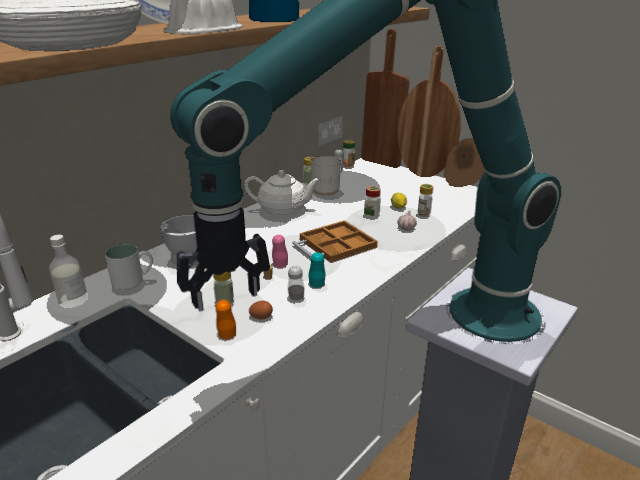

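View pics/side0.png

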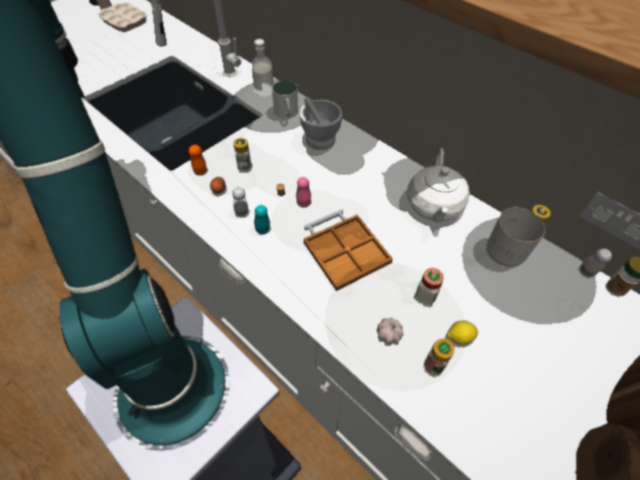

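View pics/wrist0.png

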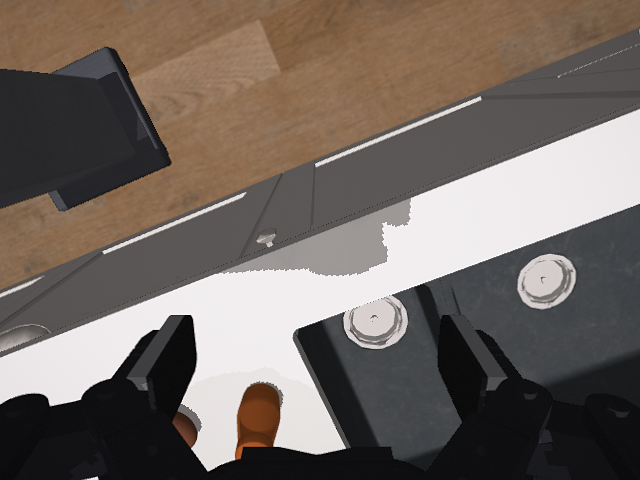

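```bash
cat >> h.py <<'E'
def cloud(r,T=None):
    z=r['range_z'];K=r['camera_matrix'];D=r['D']
    v,u=np.mgrid[0:480,0:640]
    p=cv2.undistortPoints(np.stack([u,v],-1).reshape(-1,1,2).astype(np.float64),K,D).reshape(480,640,2)
    P=np.concatenate([p*z[...,None],z[...,None]],-1)
    if T is None:
        R=cv2.Rodrigues(r['rvec'])[0]
        W=(P-r['tvec'])@R
    else: W=P@T[:3,:3].T+T[:3,3]
    W[z==0]=np.nan
    return W
def wristT(s,r):
    from scipy.spatial.transform import Rotation as Ro
    q=s['eef_rot'];T=np.eye(4);T[:3,:3]=Ro.from_quat([q[1],q[2],q[3],q[0]]).as_matrix();T[:3,3]=s['ee_pos']
    return T@r['tool_from_camera']
NAMES=['caddy','garlic_bulb','shaker','wide_jar','round_jar','short_jar','lemon_front','brown_egg','stopper']
E
python3 - <<'E'
from h import *
for c in ['side','scene']:
    r=read_camera(c);W=cloud(r);im=r['color'].copy()
    np.save(f'W_{c}.npy',W)
    for n in NAMES:
        for d in trace(c,n)[:3]:
            m=d['pixels'];p=W[m];p=p[~np.isnan(p[:,0])]
            if len(p)<5: print(c,n,d['score'],'few',d['rect']);continue
            zm=np.percentile(p[:,2],98)
            t=p[p[:,2]>zm-0.008]
            print(c,n,round(d['score'],2),np.round(d['rect']),m.sum(),'med',np.median(p,0).round(3),'zmax',zm.round(3),'top',np.median(t,0).round(3),'mid',((t.min(0)+t.max(0))/2).round(3),'ext',(p.max(0)-p.min(0)).round(3))
E
```

```text
side caddy 0.83 [303. 210. 395. 290.] 4146 med [ 0.501 -0.033  0.01 ] zmax 0.025 top [ 0.501 -0.031  0.021] mid [ 0.502 -0.019  0.022] ext [0.203 0.233 0.029]
side garlic_bulb 0.96 [381. 317. 403. 343.] 499 med [ 0.392 -0.252  0.039] zmax 0.054 top [ 0.396 -0.249  0.049] mid [ 0.395 -0.246  0.053] ext [0.059 0.062 0.059]
side shaker 0.91 [296. 179. 314. 206.] 404 med [0.538 0.155 0.052] zmax 0.091 top [0.546 0.163 0.087] mid [0.548 0.163 0.088] ext [0.079 0.076 0.096]
side shaker 0.86 [254. 206. 271. 232.] 426 med [0.4   0.163 0.054] zmax 0.09 top [0.405 0.17  0.087] mid [0.405 0.171 0.088] ext [0.081 0.086 0.095]
side shaker 0.8 [232. 187. 251. 220.] 439 med [0.397 0.246 0.052] zmax 0.091 top [0.402 0.255 0.088] mid [0.404 0.257 0.088] ext [0.057 0.103 0.095]
side wide_jar 0.74 [414. 268. 443. 305.] 729 med [ 0.516 -0.255  0.076] zmax 0.1 top [ 0.53  -0.252  0.098] mid [ 0.532 -0.251  0.097] ext [0.046 0.046 0.097]
side round_jar 0.86 [425. 337. 452. 379.] 781 med [ 0.391 -0.364  0.092] zmax 0.108 top [ 0.402 -0.362  0.106] mid [ 0.404 -0.363  0.105] ext [0.042 0.042 0.107]
side rou
[... 1649 characters left out ...]
0.356  0.105] mid [ 0.401 -0.363  0.103] ext [0.118 0.161 0.105]
scene short_jar 0.68 [211. 271. 234. 300.] 503 med [0.507 0.395 0.056] zmax 0.092 top [0.505 0.393 0.088] mid [0.512 0.389 0.09 ] ext [0.132 0.097 0.098]
scene lemon_front 0.51 [392. 194. 404. 207.] 207 med [ 0.494 -0.349  0.032] zmax 0.051 top [ 0.498 -0.36   0.047] mid [ 0.5   -0.36   0.048] ext [0.067 0.043 0.057]
scene brown_egg 0.83 [246. 298. 275. 318.] 312 med [0.404 0.375 0.03 ] zmax 0.042 top [0.408 0.368 0.038] mid [0.409 0.366 0.038] ext [0.042 0.043 0.034]
scene brown_egg 0.57 [364. 187. 384. 219.] 527 med [ 0.522 -0.235  0.051] zmax 0.098 top [ 0.53  -0.243  0.096] mid [ 0.531 -0.248  0.095] ext [0.19  0.24  0.107]
```

```bash
python3 - <<'E'
from h import *
from scipy.optimize import minimize
r=np.load('side0.npz');W=np.load('W_side.npy');im=r['color'].copy()
# caddy wood by colour (hue) within area
hsv=cv2.cvtColor(im,cv2.COLOR_RGB2HSV)
reg=(W[...,0]>.36)&(W[...,0]<.64)&(W[...,1]>-.17)&(W[...,1]<.11)
wood=reg&(hsv[...,1]>100)
p=W[wood]
print('wood z',np.percentile(p[:,2],[5,25,50,75,90,97]))
rim=p[(p[:,2]>.016)]
(c,s,a)=cv2.minAreaRect(rim[:,:2].astype(np.float32)*1000);print('rim',c,s,a,len(rim))
(c,s,a)=cv2.minAreaRect(p[p[:,2]>.004][:,:2].astype(np.float32)*1000);print('all',c,s,a)
# model fit: rim mask score of top points lie in walls pattern; floor points in pockets
fl=p[(p[:,2]>.004)&(p[:,2]<.011)]
def loc(P,x):
    t=x[2];d=P[:,:2]*1000-x[:2];return np.c_[d@[np.cos(t),np.sin(t)],d@[-np.sin(t),np.cos(t)]]
def pen(x):
    q=np.abs(loc(fl,x)); e1=np.maximum(np.abs(q-39)-35,0).max(1)   # floor should be in pockets
    q=np.abs(loc(rim,x)); ins=np.minimum(35-np.abs(q-39)[:,0],35-np.abs(q-39)[:,1]); e2=np.maximum(ins,0)+np.maximum(q-82,0).max(1)
    return np.mean(np.minimum(e1,8)**2)+np.mean(np.minimum(e2,8)**2)
best=None
for a0 in np.arange(-135,-45,5):
    o=minimize(pen,[500,-30,np.radians(a0)],method='Nelder-Mead')
    if best is None or o.fun<best.fun: best=o
print(best.x[:2],np.degrees(best.x[2]),best.fun)
h=reg&~wood&(W[...,2]>.008)
print('handle',W[h].mean(0),h.sum())
t=best.x[2];Rm=np.array([[np.cos(t),-np.sin(t)],[np.sin(t),np.cos(t)]])
print('handle in caddy',Rm.T@(W[h].mean(0)[:2]*1000-best.x[:2]))
Rv=r['rvec']
for n,q in dict(FL=(39,39),FR=(39,-39),NL=(-39,39),NR=(-39,-39)).items():
    w=Rm@q+best.x[:2];print(n,w.round(1))
    uv=cv2.projectPoints(np.array([[w[0]/1e3,w[1]/1e3,.008]]),Rv,r['tvec'],r['camera_matrix'],r['D'])[0].ravel()
    cv2.circle(im,(int(uv[0]),int(uv[1])),2,(0,0,255),-1);cv2.putText(im,n,(int(uv[0]),int(uv[1])),0,.35,(0,255,0),1)
for sx in(-82,82):
  for sy in(-82,82):
    w=Rm@(sx,sy)+best.x[:2];uv=cv2.projectPoints(np.array([[w[0]/1e3,w[1]/1e3,.022]]),Rv,r['tvec'],r['camera_matrix'],r['D'])[0].ravel();cv2.circle(im,(int(uv[0]),int(uv[1])),2,(255,0,255),-1)
save('caddy1',cv2.resize(im[180:400,180:500],None,fx=2.4,fy=2.4))
# circle fits on objects
for n,c0,zr,R in [('shaker',(.403,.257),(.02,.04),22),('shakerdome',(.403,.257),(.067,.076),17),('wide cap',(.53,-.253),(.079,.095),22.5),('round',(.403,-.363),(.088,.104),20.5),('garlic',(.394,-.248),(.015,.025),30)]:
  for cam in('side','scene'):
    V=np.load(f'W_{cam}.npy');d=np.hypot(V[...,0]-c0[0],V[...,1]-c0[1])
    q=V[(d<.05)&(V[...,2]>zr[0])&(V[...,2]<zr[1])][:,:2]*1000
    if len(q)<8: print(n,cam,'few');continue
    f=lambda x:np.mean(np.minimum(np.abs(np.hypot(*(q-x).T)-R),6))
    o=min((minimize(f,np.array(c0)*1000+dd,method='Nelder-Mead') for dd in[(0,0),(8,0),(-8,0),(0,8),(0,-8)]),key=lambda o:o.fun);print(n,cam,len(q),o.x.round(1),round(o.fun,2))
E
```

```text
wood z [0.00632324 0.00831847 0.01015679 0.01881254 0.02223542 0.02388888]
rim (500.27294921875, -35.008506774902344) (164.22813415527344, 162.8332061767578) 73.33837127685547 1100
all (500.27294921875, -35.008506774902344) (164.22813415527344, 162.8332061767578) 73.33837127685547
[501.64372409 -34.82171657] -106.76748413291321 1.147634887407756
handle [0.5323839  0.03473929 0.01790451] 376
handle in caddy [-75.47169247   9.36565847]
FL [527.7 -83.4]
FR [453.1 -60.9]
NL [550.2  -8.7]
NR [475.6  13.8]
shaker side 87 [405.1 258.6] 0.93
shaker scene 126 [404.4 256.3] 1.45
shakerdome side 27 [405.2 259. ] 0.99
shakerdome scene 45 [404.4 257. ] 1.36
wide cap side 96 [ 533.9 -251. ] 0.85
wide cap scene 79 [ 532.2 -251.7] 2.45
round side 126 [ 404.6 -361.8] 1.61
round scene 75 [ 403.9 -364. ] 2.33
garlic side 40 [ 402.8 -246.3] 1.47
garlic scene 51 [ 400.2 -249.5] 2.31
```

View pics/caddy1.png

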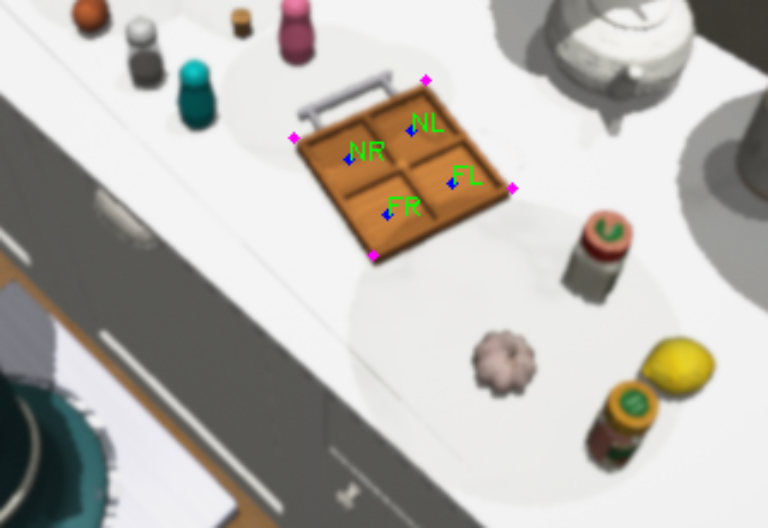

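>>> jog_arm(
  steps=[
    [[-0.03, -0.028, 0], -0.1],
    [[-0.06, -0.057, 0], -0.2],
    [[-0.09, -0.085, 0], -0.3],
    [[-0.12, -0.114, 0], -0.387],
    [[-0.15, -0.142, 0], -0.387],
    [[-0.18, -0.17, 0], -0.387],
    [[-0.21, -0.199, 0], -0.387],
    [[-0.24, -0.227, 0], -0.387],
    [[-0.27, -0.256, 0], -0.387],
    [[-0.3, -0.284, 0], -0.387],
    [[-0.33, -0.313, 0], -0.387],
    [[-0.36, -0.341, 0], -0.387],
    [[-0.36, -0.341, 0], -0.387],
    [[-0.36, -0.341, 0], -0.387],
  ],
  fingers=0.0854,
)

```text
time: 2.32
ee_pos: [0.4509, 0.148, 0.2316]
eef_rot: [0.0, 0.003, 1.0, -0.0]
force: [-1.4, 1.3, 0.4]
width: 0.0854
```

>>> jog_arm(
  steps=[
    [[0.004, -0.04, 0], 0],
    [[0.008, -0.08, 0], 0],
    [[0.012, -0.12, 0], 0],
    [[0.016, -0.16, 0], 0],
    [[0.02, -0.2, 0], 0],
    [[0.025, -0.24, 0], 0],
    [[0.03, -0.28, 0], 0],
    [[0.035, -0.32, 0], 0],
    [[0.042, -0.36, 0], 0],
    [[0.05, -0.396, 0], 0],
    [[0.05, -0.396, 0], 0],
    [[0.05, -0.396, 0], 0],
  ],
)

```text
time: 3.32
ee_pos: [0.3987, -0.2483, 0.2316]
eef_rot: [0.0, 0.004, 1.0, -0.0]
force: [1.2, 1.2, -0.9]
width: 0.0856
```

```bash
cat >> h.py <<'E'
from scipy.optimize import minimize
def look(tag):
    s=sense();r=read_camera('wrist');save(tag,r['color']);W=cloud(r,wristT(s,r));print(s['ee_pos'].round(4),s['eef_rot'].round(4),s['width'],s['force'].round(2));return r,W
def fitc(W,c0,zr,R,rad=.05):
    d=np.hypot(W[...,0]-c0[0],W[...,1]-c0[1])
    q=W[(d<rad)&(W[...,2]>zr[0])&(W[...,2]<zr[1])][:,:2]*1000
    if len(q)<8: return None
    f=lambda x:np.mean(np.minimum(np.abs(np.hypot(*(q-x).T)-R),6))
    o=min((minimize(f,np.array(c0)*1000+dd,method='Nelder-Mead') for dd in[(0,0),(8,0),(-8,0),(0,8),(0,-8)]),key=lambda o:o.fun)
    return len(q),o.x.round(1),round(o.fun,2)
E
python3 - <<'E'
from h import *
r,W=look('w1')
print(fitc(W,(.398,-.248),(.015,.025),30),fitc(W,(.398,-.248),(.025,.035),27))
q=W[(np.hypot(W[...,0]-.398,W[...,1]+.248)<.045)&(W[...,2]>.05)];print(q.mean(0),len(q), np.nanmax(q,0))
print(fitc(W,(.404,-.363),(.088,.104),20.5),fitc(W,(.533,-.251),(.079,.095),22.5))
E
```

```text
[ 0.3987 -0.2483  0.2316] [ 4.e-04  4.e-03  1.e+00 -0.e+00] 0.08561127624847661 [ 1.24  1.25 -0.92]
(102, array([ 402.6, -248.9]), np.float64(1.51)) (847, array([ 400.4, -248.7]), np.float64(1.67))
[ 0.38733735 -0.2470959   0.29696181] 23395 [ 0.41041707 -0.20345684  0.32008155]
(616, array([ 405.4, -363.6]), np.float64(0.33)) (677, array([ 534.1, -252.7]), np.float64(0.34))
```

View pics/w1.png

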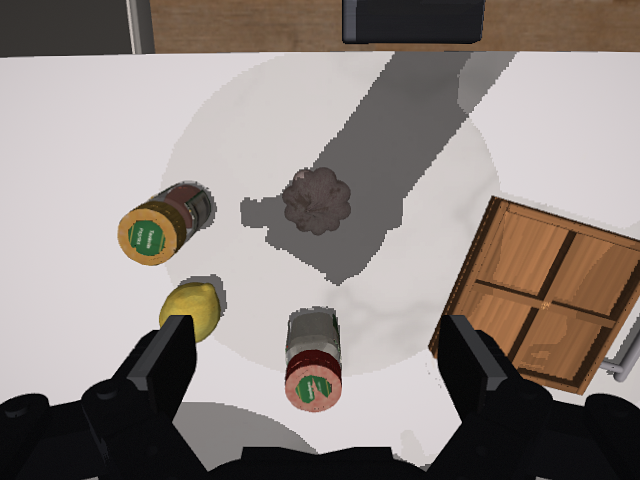

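>>> jog_arm(
  steps=[
    [[-0.002, -0.001, 0.04], 0],
    [[-0.002, -0.001, 0.08], 0],
    [[-0.002, -0.001, 0.12], 0],
    [[-0.002, -0.001, 0.15], 0],
    [[-0.002, -0.001, 0.18], 0],
    [[-0.002, -0.001, 0.2], 0],
    [[-0.002, -0.001, 0.212], 0],
    [[-0.002, -0.001, 0.219], 0],
    [[-0.002, -0.001, 0.219], 0],
    [[-0.002, -0.001, 0.219], 0],
  ],
)

```text
time: 4.2
ee_pos: [0.4021, -0.2464, 0.0126]
eef_rot: [0.0, 0.001, 1.0, 0.001]
force: [0.1, -0.0, -0.2]
width: 0.0853
```

>>> jog_arm(
  steps=[
    [[0, 0, 0], 0],
    [[0, 0, 0], 0],
    [[0, 0, 0], 0],
    [[0, 0, 0], 0],
    [[0, 0, 0], 0],
    [[0, 0, 0], 0],
    [[0, 0, 0], 0],
    [[0, 0, 0], 0],
  ],
  fingers=0.03,
)

```text
time: 4.87
ee_pos: [0.4031, -0.2461, 0.0142]
eef_rot: [0.002, 0.001, 1.0, 0.001]
force: [-1.6, 3.0, 12.4]
width: 0.054
```

```bash
python3 - <<'E'
from h import *
r,W=look('w2')
r=read_camera('side');save('s2',cv2.resize(r['color'][240:420,280:520],None,fx=3,fy=3))
E
```

```text
[ 0.4031 -0.2461  0.0142] [1.7e-03 1.1e-03 1.0e+00 9.0e-04] 0.05402167723223707 [-1.56  3.04 12.4 ]
```

View pics/w2.png

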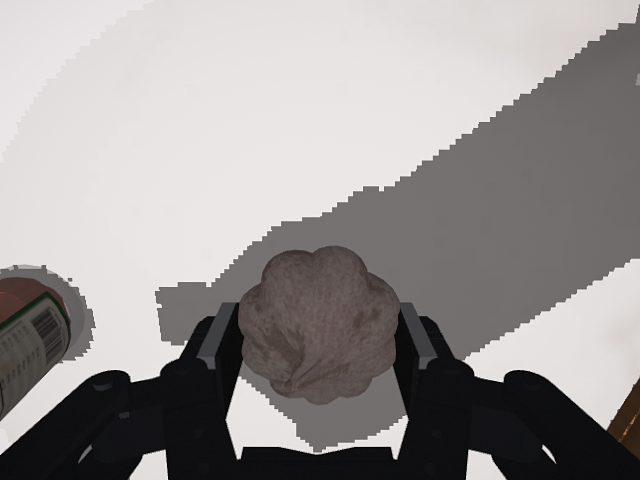

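View pics/s2.png

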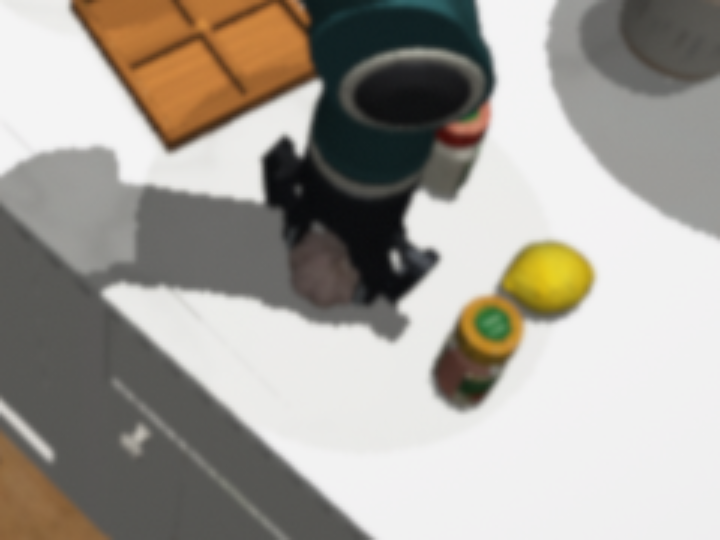

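>>> jog_arm(
  steps=[
    [[0, 0, -0.01], 0],
    [[0, 0, -0.03], 0],
    [[0, 0, -0.06], 0],
    [[0, 0, -0.09], 0],
    [[-0.012, 0.016, -0.11], 0],
    [[-0.03, 0.04, -0.12], 0],
    [[-0.05, 0.065, -0.12], 0],
    [[-0.07, 0.092, -0.12], 0],
    [[-0.09, 0.118, -0.12], 0],
    [[-0.108, 0.142, -0.12], 0],
    [[-0.12, 0.157, -0.12], 0],
    [[-0.125, 0.163, -0.12], 0],
    [[-0.125, 0.163, -0.12], 0],
    [[-0.125, 0.163, -0.12], 0],
    [[-0.125, 0.163, -0.12], 0],
  ],
)

```text
time: 6.22
ee_pos: [0.527, -0.0854, 0.1352]
eef_rot: [0.001, 0.002, 1.0, 0.001]
force: [0.5, 0.0, -0.8]
width: 0.0541
```

```bash
python3 - <<'E'
from h import *
r,W=look('w3')
im=r['color'];hsv=cv2.cvtColor(im,cv2.COLOR_RGB2HSV)
reg=(W[...,0]>.36)&(W[...,0]<.64)&(W[...,1]>-.17)&(W[...,1]<.11)&(W[...,2]<.03)
p=W[reg&(hsv[...,1]>100)&(hsv[...,2]>40)]
print(len(p),np.percentile(p[:,2],[5,50,95]))
rim=p[p[:,2]>.018];fl=p[(p[:,2]>.004)&(p[:,2]<.011)]
def loc(P,x):
    t=x[2];d=P[:,:2]*1000-x[:2];return np.c_[d@[np.cos(t),np.sin(t)],d@[-np.sin(t),np.cos(t)]]
def pen(x):
    q=np.abs(loc(fl,x)); e1=np.maximum(np.abs(q-39)-35,0).max(1)
    q=np.abs(loc(rim,x)); ins=np.minimum(35-np.abs(q-39)[:,0],35-np.abs(q-39)[:,1]); e2=np.maximum(ins,0)+np.maximum(q-82,0).max(1)
    return np.mean(np.minimum(e1,8)**2)+np.mean(np.minimum(e2,8)**2)
b=minimize(pen,[501.6,-34.8,np.radians(-106.8)],method='Nelder-Mead');print(b.x[:2],np.degrees(b.x[2]),b.fun,pen([501.6,-34.8,np.radians(-106.8)]))
# garlic bottom held
r2=read_camera('side');V=cloud(r2);save('s3',cv2.resize(r2['color'][140:340,250:490],None,fx=3,fy=3))
E
```

```text
[ 0.527  -0.0854  0.1352] [1.4e-03 2.5e-03 1.0e+00 6.0e-04] 0.0541000161171506 [ 0.54  0.01 -0.83]
61937 [0.00712455 0.0085691  0.02229193]
[502.73302025 -35.13111783] -106.68815432871764 0.007765191943253307 0.06323828274594144
```

View pics/w3.png

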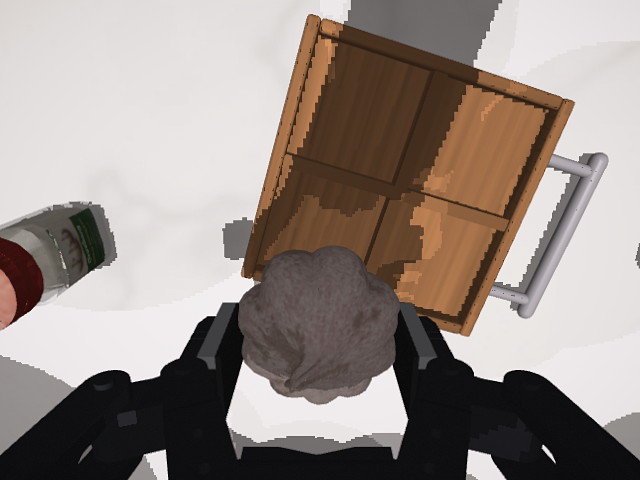

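View pics/s3.png

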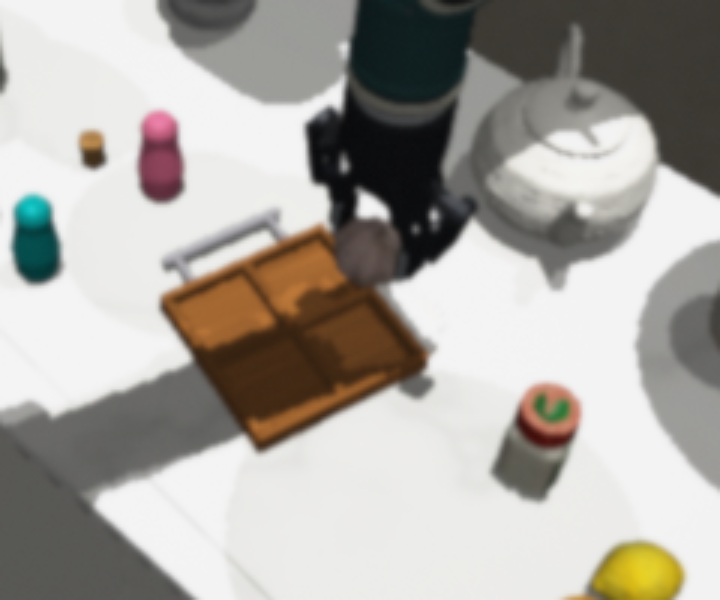

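>>> jog_arm(
  steps=[
    [[-0.003, 0.001, 0.02], 0],
    [[-0.003, 0.001, 0.045], 0],
    [[-0.003, 0.001, 0.07], 0],
    [[-0.003, 0.001, 0.085], 0],
    [[-0.003, 0.001, 0.095], 0],
    [[-0.003, 0.001, 0.102], 0],
    [[-0.003, 0.001, 0.107], 0],
    [[-0.003, 0.001, 0.11], 0],
    [[-0.003, 0.001, 0.111], 0],
    [[-0.003, 0.001, 0.111], 0],
    [[-0.003, 0.001, 0.111], 0],
  ],
)

```text
time: 7.23
ee_pos: [0.5311, -0.0842, 0.0248]
eef_rot: [0.002, 0.003, 1.0, 0.001]
force: [0.7, 0.1, -0.2]
width: 0.0535
```

Open, then rise.

>>> jog_arm(
  steps=[
    [[0, 0, 0.001], 0],
    [[0, 0, 0.001], 0],
    [[0, 0, 0.001], 0],
    [[0, 0, 0.001], 0],
    [[0, 0, 0.001], 0],
    [[0, 0, 0.001], 0],
  ],
  fingers=0.078,
)

```text
time: 7.73
ee_pos: [0.5311, -0.0842, 0.0238]
eef_rot: [0.002, 0.003, 1.0, 0.001]
force: [-0.1, 0.1, -0.1]
width: 0.0782
```

>>> jog_arm(
  steps=[
    [[0, 0, -0.01], 0],
    [[0, 0, -0.03], 0],
    [[0, 0, -0.06], 0],
    [[0, 0, -0.1], 0],
    [[0, 0.01, -0.13], 0],
    [[0.01, 0.04, -0.15], 0],
    [[0.025, 0.08, -0.16], 0],
    [[0.04, 0.12, -0.16], 0],
    [[0.055, 0.16, -0.16], 0],
    [[0.07, 0.2, -0.16], 0],
    [[0.085, 0.24, -0.16], 0],
    [[0.1, 0.28, -0.16], 0],
    [[0.115, 0.315, -0.16], 0],
    [[0.126, 0.342, -0.16], 0],
    [[0.126, 0.342, -0.16], 0],
    [[0.126, 0.342, -0.16], 0],
  ],
)

```text
time: 9.07
ee_pos: [0.4052, 0.2599, 0.1843]
eef_rot: [0.002, 0.0, 1.0, 0.001]
force: [0.7, -0.1, 0.3]
width: 0.0781
```

```bash
python3 - <<'E'
from h import *
r,W=look('w4')
print(fitc(W,(.405,.258),(.025,.035),22),fitc(W,(.405,.258),(.067,.074),17),fitc(W,(.405,.258),(.01,.05),21))
r2=read_camera('side');V=cloud(r2);save('s4',cv2.resize(r2['color'][130:330,210:450],None,fx=3,fy=3))
print('garlic',fitc(V,(.529,-.084),(.026,.034),29,.045))
E
```

```text
[0.4052 0.2599 0.1843] [2.3e-03 3.0e-04 1.0e+00 9.0e-04] 0.07810167837699031 [ 0.7  -0.1   0.31]
(200, array([406.3, 256.9]), np.float64(0.25)) (131, array([407.9, 257.7]), np.float64(0.12)) (915, array([406.4, 257. ]), np.float64(1.06))
garlic (47, array([530.3, -81.9]), np.float64(2.02))
```

View pics/w4.png

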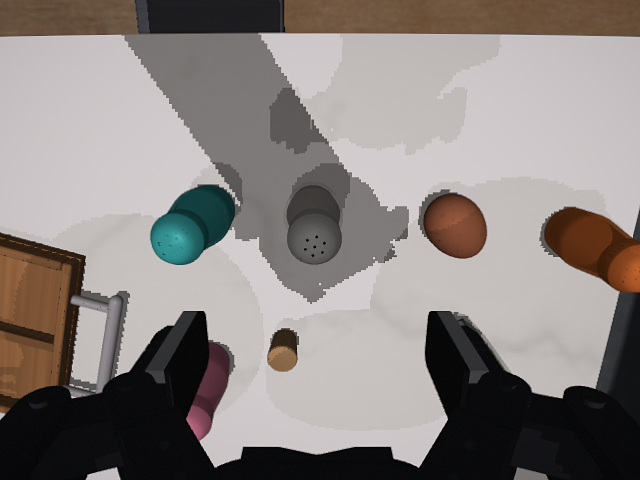

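View pics/s4.png

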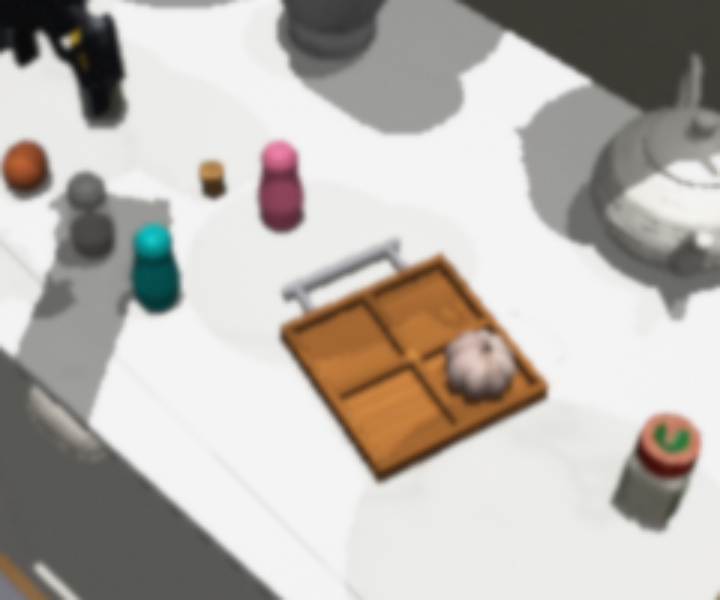

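>>> jog_arm(
  steps=[
    [[-0.001, -0.003, 0], 0.12],
    [[-0.001, -0.003, 0], 0.24],
    [[-0.001, -0.003, 0], 0.36],
    [[-0.001, -0.003, 0], 0.48],
    [[-0.001, -0.003, 0], 0.6],
    [[-0.001, -0.003, 0], 0.72],
    [[-0.001, -0.003, 0], 0.84],
    [[-0.001, -0.003, 0], 0.96],
    [[-0.001, -0.003, 0], 1.077],
    [[-0.001, -0.003, 0], 1.077],
    [[-0.001, -0.003, 0], 1.077],
  ],
  fingers=0.07,
)

```text
time: 10.08
ee_pos: [0.4081, 0.253, 0.1843]
eef_rot: [0.002, 0.515, 0.857, 0.002]
force: [0.5, 0.1, 0.3]
width: 0.0699
```

```bash
python3 - <<'E'
from h import *
s=sense();print(s['joint_positions'].round(2))
r,W=look('w5')
print(fitc(W,(.405,.258),(.025,.035),22),fitc(W,(.405,.258),(.067,.074),17))
E
```

```text
[-1.04  0.25  0.48  2.08 -0.15  0.84  0.01]
[0.4081 0.253  0.1843] [0.0019 0.5152 0.8571 0.0017] 0.06986834691835878 [0.53 0.15 0.32]
(177, array([406.1, 256.5]), np.float64(0.23)) (94, array([407.9, 257.8]), np.float64(0.1))
```

View pics/w5.png

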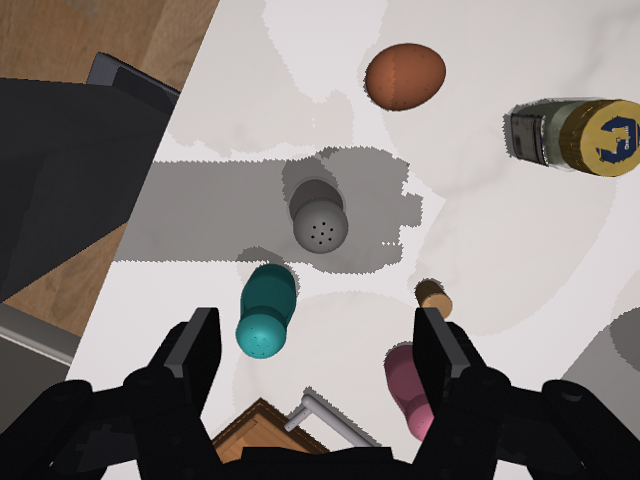

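>>> jog_arm(
  steps=[
    [[0.0045, 0, 0.02], 0],
    [[0.0045, 0, 0.05], 0],
    [[0.0045, 0, 0.08], 0],
    [[0.0045, 0, 0.11], 0],
    [[0.0045, 0, 0.135], 0],
    [[0.0045, 0, 0.15], 0],
    [[0.0045, 0, 0.159], 0],
    [[0.0045, 0, 0.164], 0],
    [[0.0045, 0, 0.164], 0],
    [[0.0045, 0, 0.164], 0],
  ],
)

```text
time: 10.97
ee_pos: [0.4073, 0.2576, 0.0209]
eef_rot: [0.002, 0.515, 0.857, 0.002]
force: [0.2, 0.5, 0.5]
width: 0.07
```

>>> jog_arm(
  steps=[
    [[0, 0, 0], 0],
    [[0, 0, 0], 0],
    [[0, 0, 0], 0],
    [[0, 0, 0], 0],
    [[0, 0, 0], 0],
    [[0, 0, 0], 0],
    [[0, 0, 0], 0],
    [[0, 0, 0], 0],
  ],
  fingers=0.02,
)

```text
time: 11.63
ee_pos: [0.4078, 0.2581, 0.0224]
eef_rot: [0.002, 0.515, 0.857, 0.003]
force: [-2.4, -1.5, 10.0]
width: 0.0395
```

```bash
python3 - <<'E'
from h import *
r,W=look('w6')
E
```

```text
[0.4078 0.2581 0.0224] [0.0021 0.5148 0.8573 0.0032] 0.03952680062821383 [-2.43 -1.48  9.98]
```

View pics/w6.png

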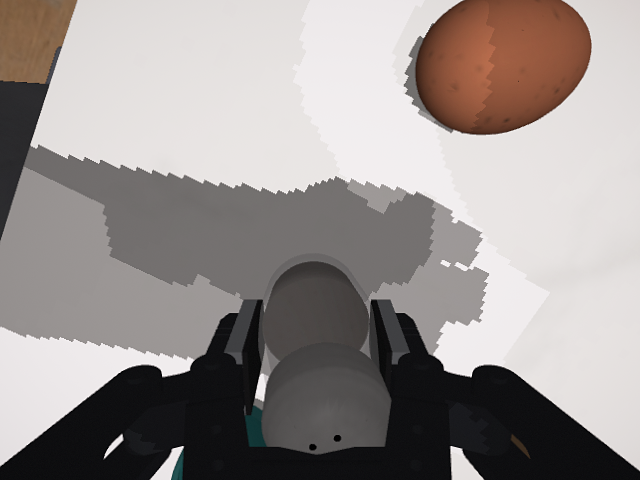

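>>> jog_arm(
  steps=[
    [[0, 0, -0.01], 0],
    [[0, 0, -0.035], 0],
    [[0, 0, -0.07], 0],
    [[0, 0, -0.105], 0],
    [[0, 0, -0.13], 0],
    [[-0.015, -0.005, -0.14], 0],
    [[-0.04, -0.014, -0.14], 0],
    [[-0.075, -0.027, -0.14], 0],
    [[-0.11, -0.04, -0.14], 0],
    [[-0.145, -0.052, -0.14], 0],
    [[-0.18, -0.065, -0.14], 0],
    [[-0.215, -0.077, -0.14], 0],
    [[-0.245, -0.088, -0.14], 0],
    [[-0.27, -0.097, -0.14], 0],
    [[-0.29, -0.104, -0.14], 0],
    [[-0.303, -0.109, -0.14], 0],
    [[-0.303, -0.109, -0.14], 0],
    [[-0.303, -0.109, -0.14], 0],
    [[-0.303, -0.109, -0.14], 0],
  ],
)

```text
time: 13.27
ee_pos: [0.4528, -0.0601, 0.1619]
eef_rot: [0.002, 0.514, 0.858, 0.004]
force: [-0.4, 0.1, -0.8]
width: 0.0393
```

```bash
python3 - <<'E'
from h import *
r,W=look('w7')
for c in('side','scene'):
    r2=read_camera(c);V=cloud(r2);save(c+'7',cv2.resize(r2['color'][130:330,220:460],None,fx=3,fy=3))
    d=np.hypot(V[...,0]-.454,V[...,1]+.061)<.04
    p=V[d&(V[...,2]>.1)&(V[...,2]<.2)];print(c,len(p),np.percentile(p[:,2],[1,2,5,50]))
E
```

```text
[ 0.4528 -0.0601  0.1619] [0.0019 0.5144 0.8576 0.0036] 0.03930628839524639 [-0.39  0.08 -0.79]
side 192 [0.14434822 0.14557796 0.14677944 0.17289345]
scene 415 [0.1416661  0.14253062 0.14569731 0.17646952]
```

View pics/side7.png

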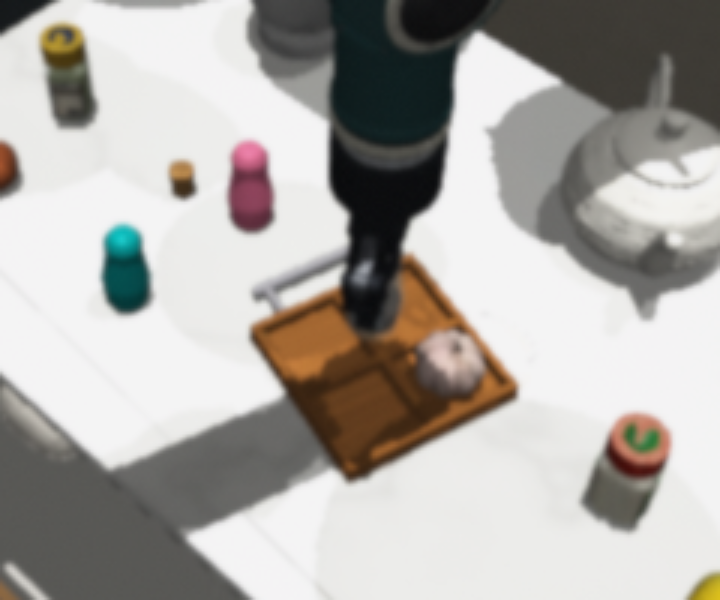

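View pics/w7.png

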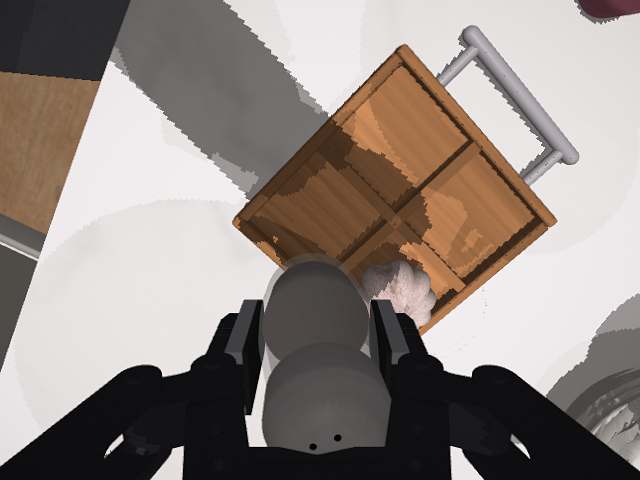

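>>> jog_arm(
  steps=[
    [[-0.0017, 0.0006, 0.02], 0],
    [[-0.0017, 0.0006, 0.045], 0],
    [[-0.0017, 0.0006, 0.07], 0],
    [[-0.0017, 0.0006, 0.09], 0],
    [[-0.0017, 0.0006, 0.105], 0],
    [[-0.0017, 0.0006, 0.115], 0],
    [[-0.0017, 0.0006, 0.122], 0],
    [[-0.0017, 0.0006, 0.127], 0],
    [[-0.0017, 0.0006, 0.13], 0],
    [[-0.0017, 0.0006, 0.131], 0],
    [[-0.0017, 0.0006, 0.131], 0],
    [[-0.0017, 0.0006, 0.131], 0],
  ],
)

```text
time: 14.42
ee_pos: [0.4556, -0.0606, 0.0312]
eef_rot: [0.002, 0.514, 0.858, 0.004]
force: [-0.2, 0.3, -2.0]
width: 0.0394
```

>>> jog_arm(
  steps=[
    [[0, 0, 0.001], 0],
    [[0, 0, 0.001], 0],
    [[0, 0, 0.001], 0],
    [[0, 0, 0.001], 0],
    [[0, 0, 0.001], 0],
    [[0, 0, 0.001], 0],
  ],
  fingers=0.06,
)

```text
time: 14.92
ee_pos: [0.4556, -0.0606, 0.0303]
eef_rot: [0.002, 0.514, 0.858, 0.004]
force: [0.3, -0.8, -0.1]
width: 0.0597
```

>>> jog_arm(
  steps=[
    [[0, 0, -0.01], 0],
    [[0, 0, -0.03], 0],
    [[0, 0, -0.06], 0],
    [[0, 0, -0.09], 0],
    [[0, 0, -0.12], 0],
    [[0, 0, -0.15], 0],
    [[0, 0, -0.17], 0],
    [[0, 0, -0.17], 0],
  ],
)

```text
time: 15.58
ee_pos: [0.4567, -0.0616, 0.2046]
eef_rot: [0.005, 0.514, 0.858, 0.007]
force: [-0.4, -0.7, -0.0]
width: 0.06
```

```bash
python3 - <<'E'
from h import *
r,W=look('w8')
print(fitc(W,(.454,-.061),(.067+.008,.074+.008),17),fitc(W,(.454,-.061),(.033,.043),22))
print(fitc(W,(.529,-.084),(.023,.033),30,.045))
r2=read_camera('side');save('s8',cv2.resize(r2['color'][130:330,220:460],None,fx=3,fy=3))
E
```

```text
[ 0.4567 -0.0616  0.2046] [0.0054 0.5141 0.8577 0.0066] 0.060007398732799075 [-0.43 -0.68 -0.04]
(88, array([456.6, -60.4]), np.float64(0.11)) (195, array([455.1, -61.5]), np.float64(0.85))
(309, array([531. , -85.1]), np.float64(2.47))
```

View pics/w8.png

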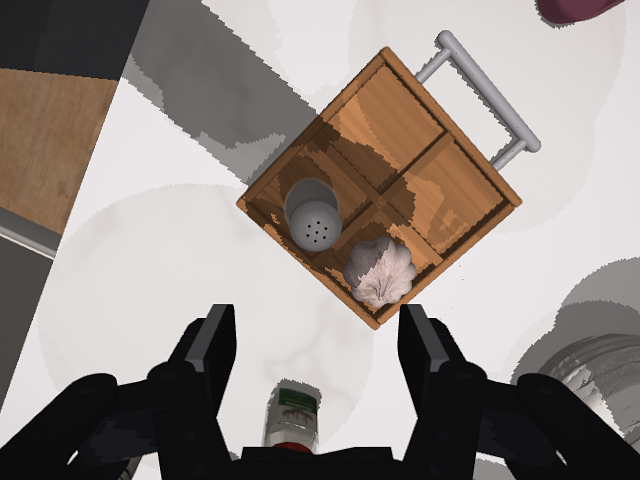

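View pics/s8.png

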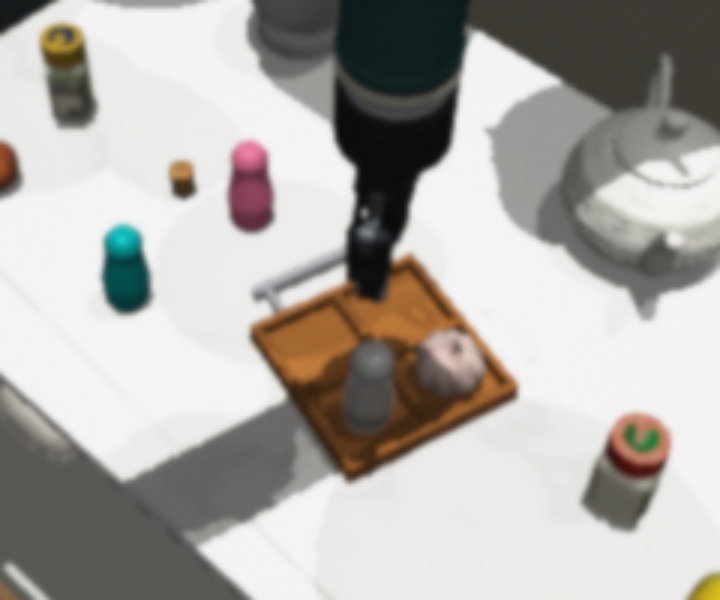

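>>> jog_arm(
  steps=[
    [[-0.02, -0.002, -0.01], 0],
    [[-0.05, -0.005, -0.03], 0],
    [[-0.085, -0.009, -0.04], 0],
    [[-0.12, -0.013, -0.04], 0],
    [[-0.15, -0.016, -0.04], 0],
    [[-0.175, -0.019, -0.04], 0],
    [[-0.195, -0.021, -0.04], 0],
    [[-0.205, -0.022, -0.04], 0],
    [[-0.205, -0.022, -0.04], 0],
    [[-0.205, -0.022, -0.04], 0],
  ],
)

```text
time: 16.52
ee_pos: [0.5306, -0.2518, 0.2396]
eef_rot: [0.002, 0.514, 0.858, 0.004]
force: [-0.3, 0.7, -0.2]
width: 0.06
```

```bash
python3 - <<'E'
from h import *
r,W=look('w9')
c=fitc(W,(.534,-.2525),(.079,.095),22.5);print(c)
d=np.hypot(W[...,0]-.534,W[...,1]+.2525)<.045
V=np.load('W_side.npy');V2=np.load('W_scene.npy')
P=[]
for X in(W,V,V2):
    dd=np.hypot(X[...,0]-.534,X[...,1]+.2525)<.045
    p=X[dd&(X[...,2]>.012)&(X[...,2]<.065)][:,:2]*1000;print(len(p));P.append(p)
def fit(p):
    def f(x,h=23.5,rc=9):
        t=x[2];e=p-x[:2];q=np.abs(np.c_[e@[np.cos(t),np.sin(t)],e@[-np.sin(t),np.cos(t)]])
        a=q-(h-rc);sd=np.hypot(*np.maximum(a,0).T)+np.minimum(a.max(1),0)-rc
        return np.mean(np.minimum(np.abs(sd),5))
    return [(a0,o.x[:2].round(1),round(np.degrees(o.x[2]),1),round(o.fun,2)) for a0 in range(0,90,15) for o in[minimize(f,[c[1][0],c[1][1],np.radians(a0)],method='Nelder-Mead')]]
for p in P:
    if len(p)>20: print(sorted(fit(p),key=lambda t:t[3])[:3])
E
```

```text
[ 0.5306 -0.2518  0.2396] [0.0016 0.5141 0.8577 0.0045] 0.0600060360781044 [-0.33  0.74 -0.15]
(286, array([ 534. , -252.7]), np.float64(0.24))
584
276
240
[(0, array([ 536.2, -252.7]), np.float64(7.7), np.float64(0.66)), (15, array([ 536.2, -252.7]), np.float64(7.7), np.float64(0.66)), (30, array([ 536.2, -252.7]), np.float64(7.7), np.float64(0.66))]
[(0, array([ 535.5, -250.3]), np.float64(9.6), np.float64(1.1)), (15, array([ 535.5, -250.3]), np.float64(9.6), np.float64(1.1)), (30, array([ 535.5, -250.3]), np.float64(9.6), np.float64(1.1))]
[(0, array([ 533.8, -252.1]), np.float64(2.3), np.float64(2.3)), (15, array([ 533.8, -252.1]), np.float64(2.3), np.float64(2.3)), (30, array([ 533.8, -252.1]), np.float64(2.3), np.float64(2.3))]
```

View pics/w9.png

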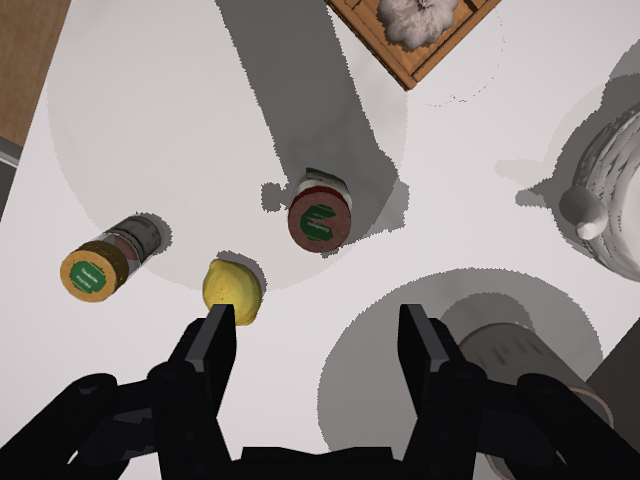

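>>> jog_arm(
  steps=[
    [[-0.0025, 0.003, 0.02], 0.12],
    [[-0.0025, 0.003, 0.04], 0.24],
    [[-0.0025, 0.003, 0.06], 0.353],
    [[-0.0025, 0.003, 0.06], 0.353],
    [[-0.0025, 0.003, 0.06], 0.353],
    [[-0.0025, 0.003, 0.06], 0.353],
  ],
  fingers=0.08,
)

```text
time: 17.07
ee_pos: [0.5356, -0.2507, 0.1809]
eef_rot: [0.001, 0.655, 0.756, 0.005]
force: [0.9, 0.6, 0.5]
width: 0.0798
```

>>> jog_arm(
  steps=[
    [[-0.0017, -0.0014, 0.02], 0],
    [[-0.0017, -0.0014, 0.05], 0],
    [[-0.0017, -0.0014, 0.08], 0],
    [[-0.0017, -0.0014, 0.105], 0],
    [[-0.0017, -0.0014, 0.125], 0],
    [[-0.0017, -0.0014, 0.135], 0],
    [[-0.0017, -0.0014, 0.14], 0],
    [[-0.0017, -0.0014, 0.14], 0],
    [[-0.0017, -0.0014, 0.14], 0],
  ],
)

```text
time: 17.82
ee_pos: [0.5367, -0.2522, 0.0423]
eef_rot: [0.002, 0.655, 0.756, 0.006]
force: [0.7, -0.8, 0.1]
width: 0.0802
```

>>> jog_arm(
  steps=[
    [[0, 0, 0], 0],
    [[0, 0, 0], 0],
    [[0, 0, 0], 0],
    [[0, 0, 0], 0],
    [[0, 0, 0], 0],
    [[0, 0, 0], 0],
    [[0, 0, 0], 0],
    [[0, 0, 0], 0],
  ],
  fingers=0.03,
)

```text
time: 18.48
ee_pos: [0.5372, -0.2525, 0.0436]
eef_rot: [0.003, 0.654, 0.756, 0.006]
force: [-1.0, 0.1, 6.7]
width: 0.0447
```

```bash
python3 - <<'E'
from h import *
r,W=look('w10')
E
```

```text
[ 0.5372 -0.2525  0.0436] [0.0029 0.6545 0.756  0.0063] 0.044735669945662054 [-0.99  0.11  6.67]
```

View pics/w10.png

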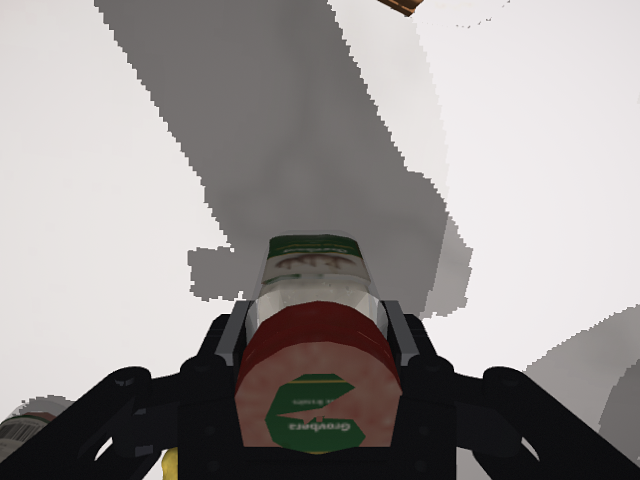

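>>> jog_arm(
  steps=[
    [[0, 0, -0.01], 0],
    [[0, 0, -0.035], 0],
    [[0, 0, -0.07], 0],
    [[0, 0, -0.1], 0],
    [[0, 0, -0.12], 0],
    [[0.01, 0.002, -0.13], 0],
    [[0.035, 0.007, -0.13], 0],
    [[0.07, 0.014, -0.13], 0],
    [[0.105, 0.021, -0.13], 0],
    [[0.14, 0.028, -0.13], 0],
    [[0.17, 0.034, -0.13], 0],
    [[0.2, 0.04, -0.13], 0],
    [[0.222, 0.045, -0.13], 0],
    [[0.234, 0.048, -0.13], 0],
    [[0.239, 0.0486, -0.13], 0],
    [[0.239, 0.0486, -0.13], 0],
    [[0.239, 0.0486, -0.13], 0],
    [[0.239, 0.0486, -0.13], 0],
  ],
)

```text
time: 20.03
ee_pos: [0.5493, -0.0119, 0.1754]
eef_rot: [0.003, 0.656, 0.755, 0.006]
force: [-0.1, 0.6, -0.7]
width: 0.0449
```

```bash
python3 - <<'E'
from h import *
r,W=look('w11')
for c in('side','scene'):
    r2=read_camera(c);V=cloud(r2);save(c+'11',cv2.resize(r2['color'][130:330,220:460],None,fx=3,fy=3))
    d=np.hypot(V[...,0]-.551,V[...,1]+.009)<.04
    p=V[d&(V[...,2]>.1)&(V[...,2]<.2)];print(c,len(p),np.percentile(p[:,2],[1,2,5,50]))
E
```

```text
[ 0.5493 -0.0119  0.1754] [0.0032 0.6556 0.755  0.0061] 0.044851206282363554 [-0.09  0.58 -0.69]
side 407 [0.13526496 0.1357398  0.13765709 0.16642932]
scene 450 [0.13352676 0.13445235 0.13598832 0.16959563]
```

View pics/side11.png

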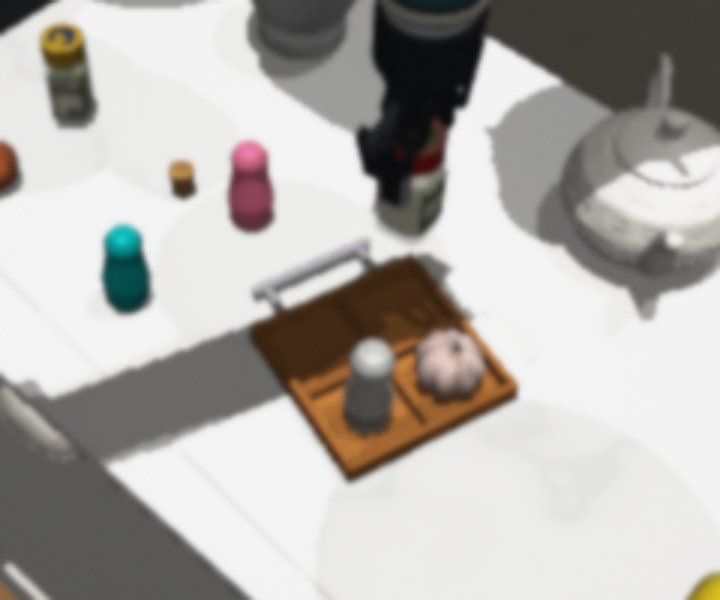

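View pics/w11.png

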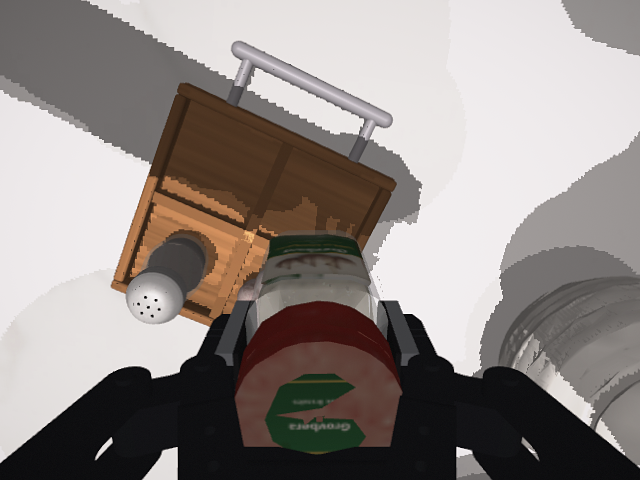

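>>> jog_arm(
  steps=[
    [[0.0027, 0.0024, 0.02], 0],
    [[0.0027, 0.0024, 0.045], 0],
    [[0.0027, 0.0024, 0.07], 0],
    [[0.0027, 0.0024, 0.09], 0],
    [[0.0027, 0.0024, 0.102], 0],
    [[0.0027, 0.0024, 0.11], 0],
    [[0.0027, 0.0024, 0.116], 0],
    [[0.0027, 0.0024, 0.12], 0],
    [[0.0027, 0.0024, 0.1225], 0],
    [[0.0027, 0.0024, 0.123], 0],
    [[0.0027, 0.0024, 0.123], 0],
    [[0.0027, 0.0024, 0.123], 0],
  ],
)

```text
time: 21.18
ee_pos: [0.5533, -0.0076, 0.0529]
eef_rot: [0.003, 0.655, 0.755, 0.007]
force: [0.4, 0.6, -1.0]
width: 0.0443
```

>>> jog_arm(
  steps=[
    [[0, -0.001, 0.001], 0],
    [[0, -0.001, 0.0012], 0],
    [[0, -0.001, 0.0012], 0],
    [[0, -0.001, 0.0012], 0],
    [[0, -0.001, 0.0012], 0],
    [[0, -0.001, 0.0012], 0],
    [[0, -0.001, 0.0012], 0],
  ],
  fingers=0.068,
)

```text
time: 21.77
ee_pos: [0.5523, -0.0077, 0.0517]
eef_rot: [0.003, 0.655, 0.755, 0.007]
force: [0.4, -0.1, -0.7]
width: 0.0679
```

>>> jog_arm(
  steps=[
    [[0, 0, -0.01], 0],
    [[0, 0, -0.03], 0],
    [[0, 0, -0.06], 0],
    [[0, 0, -0.09], 0],
    [[0, 0, -0.12], 0],
    [[0, 0, -0.15], 0],
    [[0, 0, -0.17], 0],
    [[0, 0, -0.17], 0],
  ],
)

```text
time: 22.43
ee_pos: [0.5525, -0.0093, 0.2266]
eef_rot: [0.006, 0.656, 0.755, 0.01]
force: [1.0, 0.1, 0.5]
width: 0.068
```

```bash
python3 - <<'E'
from h import *
r,W=look('w12')
print(fitc(W,(.551,-.009),(.087,.103),22.5,.035))
r2=read_camera('side');V=cloud(r2);save('s12',cv2.resize(r2['color'][130:330,220:460],None,fx=3,fy=3))
print(fitc(V,(.551,-.009),(.087,.103),22.5,.035))
E
```

```text
[ 0.5525 -0.0093  0.2266] [0.0058 0.6556 0.755  0.01  ] 0.06804871670419382 [1.   0.06 0.51]
(326, array([552. ,  -7.4]), np.float64(0.24))
(87, array([551.7,  -6. ]), np.float64(1.07))
```

View pics/w12.png

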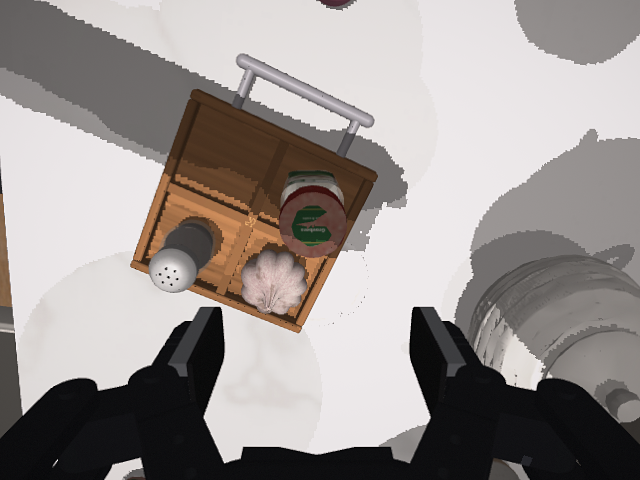

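View pics/s12.png

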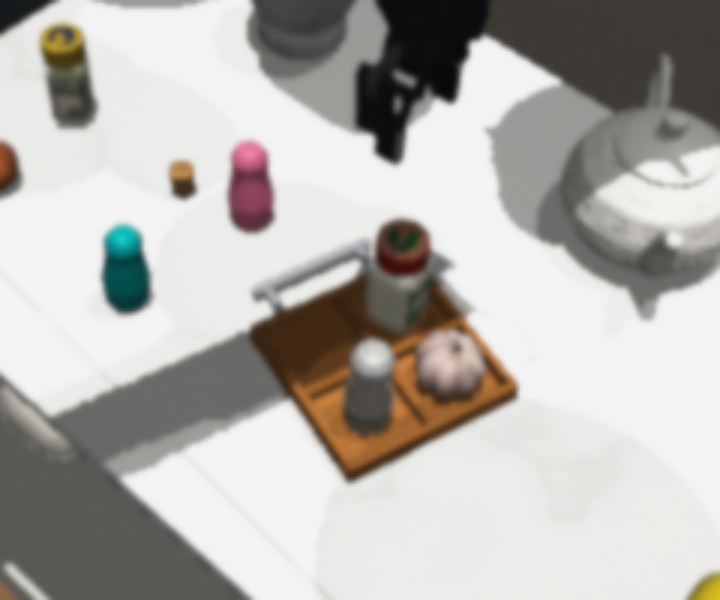

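>>> jog_arm(
  steps=[
    [[-0.02, -0.012, 0], 0.11],
    [[-0.05, -0.03, 0], 0.22],
    [[-0.085, -0.05, 0], 0.33],
    [[-0.12, -0.071, 0], 0.44],
    [[-0.155, -0.092, 0], 0.55],
    [[-0.19, -0.113, 0], 0.66],
    [[-0.225, -0.133, 0], 0.77],
    [[-0.26, -0.154, 0], 0.88],
    [[-0.29, -0.172, 0], 0.99],
    [[-0.315, -0.187, 0], 1.1],
    [[-0.33, -0.1956, 0], 1.22],
    [[-0.33, -0.1956, 0], 1.22],
    [[-0.33, -0.1956, 0], 1.22],
    [[-0.33, -0.1956, 0], 1.22],
  ],
  fingers=0.07,
)

```text
time: 23.7
ee_pos: [0.4032, -0.3616, 0.217]
eef_rot: [-0.002, 0.97, 0.245, 0.008]
force: [-1.2, 0.1, -1.4]
width: 0.0698
```

```bash
python3 - <<'E'
from h import *
r,W=look('w13');print(sense()['joint_positions'].round(2))
c=fitc(W,(.405,-.3635),(.088,.104),20.5);print(c)
p=c[1]/1000;from scipy.spatial.transform import Rotation as Ro
s=sense();q=s['eef_rot'];R=Ro.from_quat([q[1],q[2],q[3],q[0]]).as_matrix()
print('tool d',(R.T@np.r_[p-s['ee_pos'][:2],0]).round(4), R.round(3))
E
```

```text
[ 0.4032 -0.3616  0.217 ] [-0.0022  0.9695  0.2448  0.0079] 0.0697946148864371 [-1.23  0.15 -1.37]
[-0.19  0.49  1.14  1.94 -0.54  1.05  0.12]
(379, array([ 405.7, -363.4]), np.float64(0.48))
tool d [0.0009 0.0028 0.    ] [[ 0.88   0.475  0.015]
 [ 0.475 -0.88   0.008]
 [ 0.017 -0.    -1.   ]]
```

View pics/w13.png

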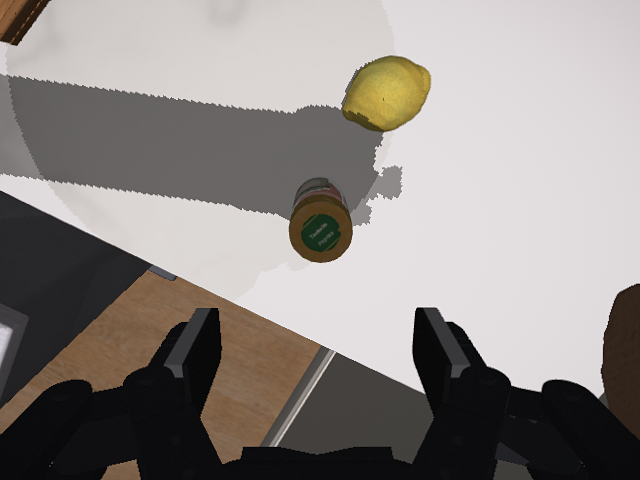

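>>> jog_arm(
  steps=[
    [[-0.0005, 0.0028, 0.02], 0],
    [[-0.0005, 0.0028, 0.05], 0],
    [[-0.001, 0.0028, 0.08], 0],
    [[-0.001, 0.0028, 0.11], 0],
    [[-0.001, 0.0028, 0.14], 0],
    [[-0.0015, 0.0028, 0.16], 0],
    [[-0.0015, 0.0028, 0.168], 0],
    [[-0.0015, 0.0028, 0.172], 0],
    [[-0.0015, 0.0028, 0.172], 0],
    [[-0.0015, 0.0028, 0.172], 0],
  ],
)

```text
time: 24.58
ee_pos: [0.4069, -0.3633, 0.0463]
eef_rot: [-0.002, 0.969, 0.246, 0.009]
force: [0.4, 0.1, 0.6]
width: 0.0696
```

>>> jog_arm(
  steps=[
    [[0, 0, 0], 0],
    [[0, 0, 0], 0],
    [[0, 0, 0], 0],
    [[0, 0, 0], 0],
    [[0, 0, 0], 0],
    [[0, 0, 0], 0],
    [[0, 0, 0], 0],
    [[0, 0, 0], 0],
  ],
  fingers=0.025,
)

```text
time: 25.25
ee_pos: [0.4077, -0.3637, 0.0477]
eef_rot: [-0.001, 0.969, 0.246, 0.01]
force: [-0.2, 2.4, 6.9]
width: 0.0399
```

```bash
python3 - <<'E'
from h import *
r,W=look('w14');s=sense();print(s['joint_positions'].round(2))
from scipy.spatial.transform import Rotation as Ro
q=s['eef_rot'];R=Ro.from_quat([q[1],q[2],q[3],q[0]]).as_matrix();print(R.round(3))
for d in [(0,0,.13),(.4765-s['ee_pos'][0],.0135-s['ee_pos'][1],.13)]: print((R.T@np.array(d)).round(4))
E
```

```text
[ 0.4077 -0.3637  0.0477] [-0.0012  0.9693  0.2456  0.0098] 0.039881911127641764 [-0.22  2.37  6.93]
[ 0.03  0.72  0.86  2.02 -0.83  0.78  0.33]
[[ 0.879  0.476  0.018]
 [ 0.476 -0.879  0.007]
 [ 0.02   0.003 -1.   ]]
[ 0.0025  0.0003 -0.13  ]
[ 0.2426 -0.2986 -0.1261]
```

View pics/w14.png

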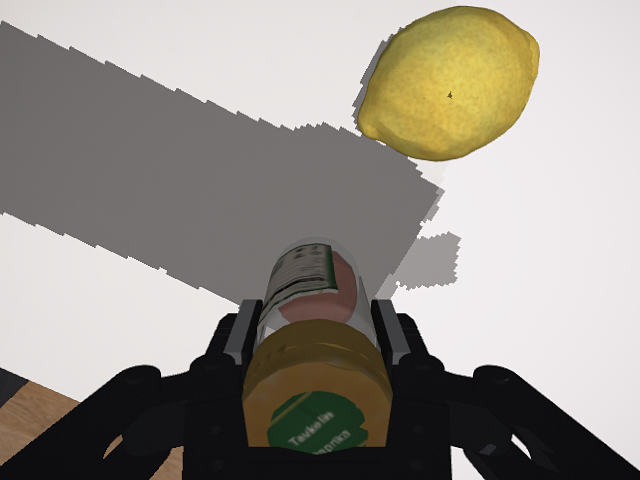

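>>> jog_arm(
  steps=[
    [[0, 0, -0.01], 0],
    [[0.001, 0, -0.035], 0],
    [[0.0015, 0, -0.07], 0],
    [[0.002, 0, -0.105], 0],
    [[0.003, 0, -0.135], 0],
    [[0.003, 0, -0.15], 0],
    [[0.013, -0.012, -0.15], 0],
    [[0.033, -0.037, -0.149], 0],
    [[0.055, -0.065, -0.149], 0],
    [[0.077, -0.092, -0.149], 0],
    [[0.099, -0.12, -0.148], 0],
    [[0.121, -0.147, -0.148], 0],
    [[0.143, -0.174, -0.148], 0],
    [[0.165, -0.202, -0.147], 0],
    [[0.187, -0.229, -0.147], 0],
    [[0.208, -0.255, -0.147], 0],
    [[0.226, -0.278, -0.146], 0],
    [[0.238, -0.292, -0.146], 0],
    [[0.243, -0.2985, -0.146], 0],
    [[0.243, -0.2985, -0.146], 0],
  ],
)

```text
time: 26.97
ee_pos: [0.4764, 0.0152, 0.1974]
eef_rot: [-0.001, 0.969, 0.247, 0.009]
force: [0.4, -0.8, -2.0]
width: 0.0401
```

>>> jog_arm(
  steps=[
    [[0, 0, 0], 0],
    [[0, 0, 0], 0],
    [[0, 0, 0], 0],
  ],
)

```text
time: 27.22
ee_pos: [0.4762, 0.0136, 0.1975]
eef_rot: [-0.001, 0.969, 0.246, 0.01]
force: [-0.4, -0.1, -1.6]
width: 0.0401
```

```bash
python3 - <<'E'
from h import *
r,W=look('w15');s=sense();print(s['joint_positions'].round(2))
from scipy.spatial.transform import Rotation as Ro
q=s['eef_rot'];R=Ro.from_quat([q[1],q[2],q[3],q[0]]).as_matrix();print(R.round(3))
print((R.T@(np.array([.4765,.0135,.0565])-s['ee_pos'])).round(4),(R.T@(np.array([.4765,.0135,s['ee_pos'][2]])-s['ee_pos'])).round(4))
r2=read_camera('side');V=cloud(r2);save('s15',cv2.resize(r2['color'][130:330,220:460],None,fx=3,fy=3))
d=np.hypot(V[...,0]-.4765,V[...,1]-.0135)<.035
p=V[d&(V[...,2]>.115)&(V[...,2]<.3)];print(np.percentile(p[:,2],[1,2,5,50]))
E
```

```text
[0.4762 0.0136 0.1975] [-0.0012  0.9692  0.2461  0.0095] 0.04011844066141239 [-0.4  -0.14 -1.58]
[-1.12  0.44  1.29  2.11 -0.54  0.95 -0.61]
[[ 0.879  0.477  0.018]
 [ 0.477 -0.879  0.007]
 [ 0.019  0.002 -1.   ]]
[-0.0026  0.      0.141 ] [0.0001 0.0004 0.    ]
[0.15517704 0.1562224  0.16511862 0.24056656]
```

View pics/w15.png

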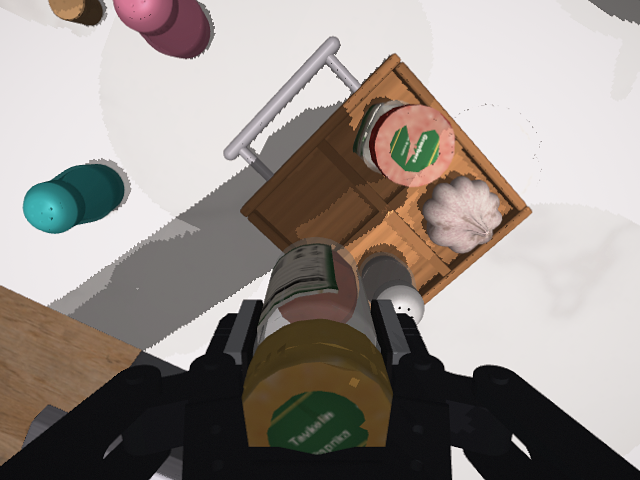

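View pics/s15.png

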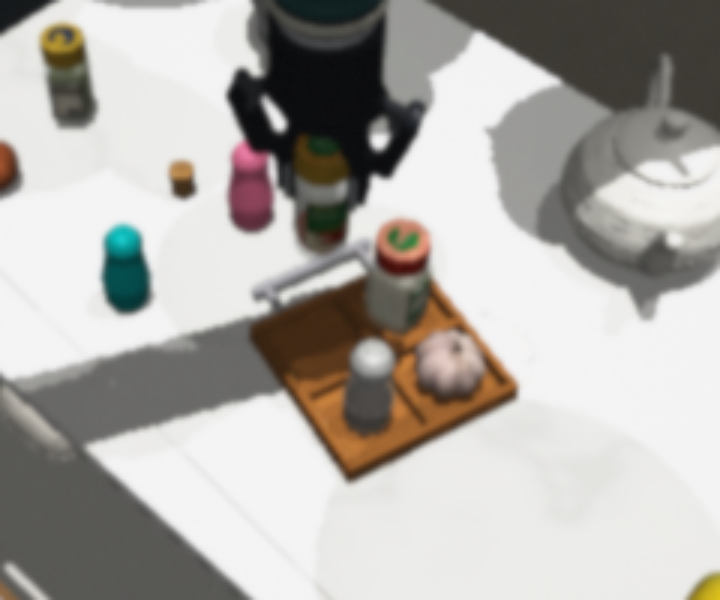

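>>> jog_arm(
  steps=[
    [[0.0015, 0, 0.02], 0],
    [[0.001, 0, 0.045], 0],
    [[0.0005, 0, 0.07], 0],
    [[0, 0, 0.09], 0],
    [[-0.0005, 0, 0.107], 0],
    [[-0.001, 0, 0.12], 0],
    [[-0.001, 0, 0.129], 0],
    [[-0.001, 0, 0.135], 0],
    [[-0.001, 0, 0.139], 0],
    [[-0.001, 0, 0.141], 0],
    [[-0.001, 0, 0.141], 0],
    [[-0.001, 0, 0.141], 0],
  ],
)

```text
time: 28.32
ee_pos: [0.4783, 0.0145, 0.057]
eef_rot: [-0.001, 0.969, 0.246, 0.01]
force: [-0.1, -0.5, -1.2]
width: 0.0401
```

>>> jog_arm(
  steps=[
    [[0, 0, 0.001], 0],
    [[0, 0, 0.0014], 0],
    [[0, 0, 0.0014], 0],
    [[0, 0, 0.0014], 0],
    [[0, 0, 0.0014], 0],
    [[0, 0, 0.0014], 0],
    [[0, 0, 0.0014], 0],
  ],
  fingers=0.062,
)

```text
time: 28.9
ee_pos: [0.4784, 0.0145, 0.0556]
eef_rot: [-0.001, 0.969, 0.246, 0.01]
force: [0.4, -0.8, -0.9]
width: 0.0622
```

>>> jog_arm(
  steps=[
    [[0, 0, -0.01], 0],
    [[0.0005, 0, -0.03], 0],
    [[0.001, 0, -0.06], 0],
    [[0.002, 0, -0.09], 0],
    [[0.002, 0, -0.12], 0],
    [[0.003, 0, -0.15], 0],
    [[0.003, 0, -0.17], 0],
    [[0.003, 0, -0.17], 0],
  ],
)

```text
time: 29.57
ee_pos: [0.4799, 0.0142, 0.2293]
eef_rot: [-0.002, 0.969, 0.246, 0.013]
force: [1.1, 0.3, -0.3]
width: 0.0618
```

```bash
python3 - <<'E'
from h import *
r,W=look('w16');print(sense()['joint_positions'].round(2))
t=np.radians(-106.69);Rm=np.array([[np.cos(t),-np.sin(t)],[np.sin(t),np.cos(t)]]);C=np.array([502.7,-35.1])
V=cloud(read_camera('side'));S=cloud(read_camera('scene'));sd=read_camera('side');save('s16',cv2.resize(sd['color'][130:330,220:460],None,fx=3,fy=3))
T=dict(garlic=((.529,-.084),(.023,.033),30,.045,59),shaker=((.454,-.061),(.033,.043),22,.035,90),shdome=((.454,-.061),(.075,.082),17,.035,90),wide=((.551,-.009),(.087,.103),22.5,.035,97),rnd=((.4765,.0135),(.096,.112),20.5,.035,106),rndlow=((.4765,.0135),(.035,.06),21,.035,106))
for n,(c,zr,R,rad,h) in T.items():
    for cn,X in(('wrist',W),('side',V),('scene',S)):
        f=fitc(X,c,zr,R,rad)
        if f is None: continue
        d=np.hypot(X[...,0]-c[0],X[...,1]-c[1])<.02
        z=X[d][:,2];z=z[(z<.13)]
        print(n,cn,f[0],'caddy xy',(Rm.T@(f[1]-C)).round(1),'err',f[2],'top-h',round(np.percentile(z,98)*1000-h,1))
r=sd
for n in ['short_jar','lemon_front','brown_egg','stopper']:
    for d in trace('side',n)[:2]:
        p=V[d['pixels']];zm=np.nanpercentile(p[:,2],98);q=p[p[:,2]>zm-.008];print(n,round(d['score'],2),np.median(q,0).round(3))
E
```

```text
[0.4799 0.0142 0.2293] [-0.0015  0.9692  0.246   0.0131] 0.061827913612424804 [ 1.08  0.31 -0.31]
[-1.18  0.39  1.35  2.08 -0.48  1.   -0.66]
garlic wrist 263 caddy xy [41.2 40. ] err 3.02 top-h 5.4
garlic side 83 caddy xy [35.9 39.9] err 3.41 top-h 5.5
garlic scene 24 caddy xy [36.9 38.9] err 2.62 top-h 7.0
shaker wrist 211 caddy xy [ 39.1 -38.3] err 0.26 top-h 7.7
shaker side 44 caddy xy [ 36.6 -39.2] err 0.68 top-h 8.1
shaker scene 47 caddy xy [ 39.  -40.3] err 1.66 top-h 5.8
shdome wrist 117 caddy xy [ 37.3 -36.3] err 0.17 top-h 7.7
shdome side 25 caddy xy [ 35.6 -37.3] err 0.78 top-h 8.1
shdome scene 28 caddy xy [ 37.8 -37.2] err 2.28 top-h 5.8
wide wrist 238 caddy xy [-40.5  39.3] err 0.21 top-h 10.0
wide side 86 caddy xy [-41.6  38.7] err 1.11 top-h 11.7
wide scene 98 caddy xy [-40.8  38.3] err 2.5 top-h 9.1
rnd wrist 362 caddy xy [-39.6 -38.9] err 0.4 top-h 9.2
rnd side 84 caddy xy [-41.3 -39.5] err 1.11 top-h 10.8
rnd scene 100 caddy xy [-39.7 -41. ] err 2.22 top-h 7.9
rndlow wrist 254 caddy xy [-39.8 -39.1] err 0.14 top-h 9.2
rndlow side 97 caddy xy [-40.9 -39.2] err 0.72 top-h 10.8
rndlow scene 125 caddy xy [-39.4 -40.6] err 1.72 top-h 7.9
short_jar 0.97 [0.519 0.378 0.097]
lemon_front 0.71 [ 0.502 -0.366  0.049]
brown_egg 0.71 [0.412 0.36  0.04 ]
stopper 0.65 [0.524 0.23  0.032]
```

View pics/s16.png

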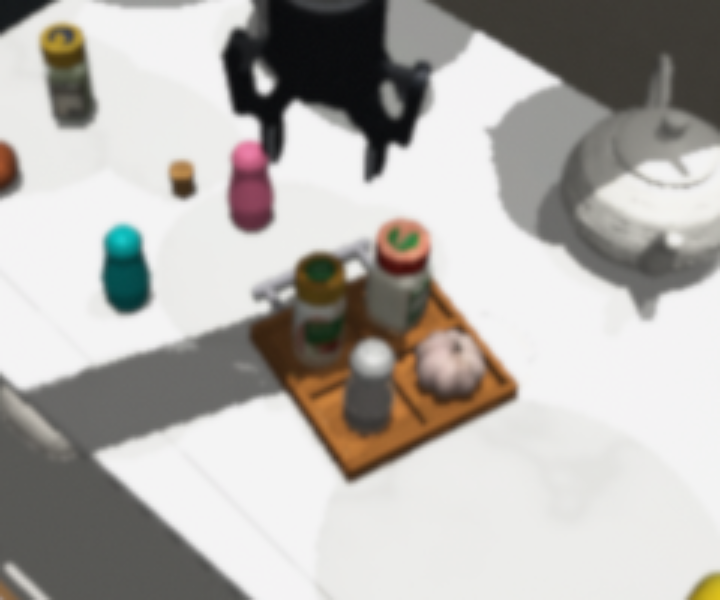

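View pics/w16.png

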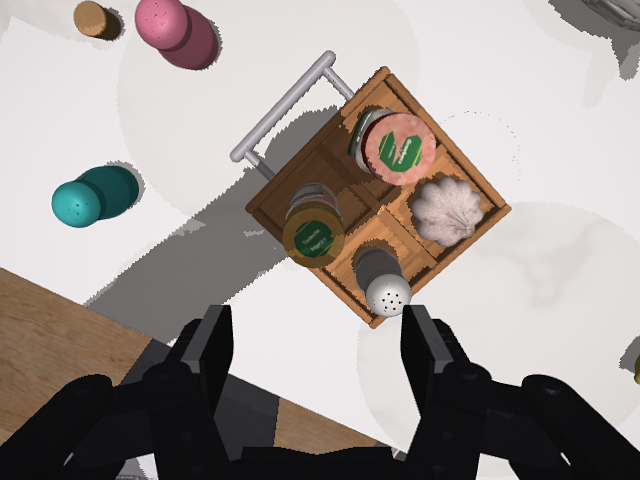

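```bash
python3 -c "
from h import *
print(hand_in())"
```

```text
the job is handed in; nothing more can be done
None
```

All four things are in their own caddy pockets and released. I handed the job in about 30 s into the 102 s allowed; no verdict is reported back.

| Thing | Pocket | Measured offset from pocket centre (limit 18 mm) |
|---|---|---|
| Garlic bulb | far left | within about 3 mm |
| Shaker | far right | within about 3 mm |
| Wide red-capped jar | near left | within about 3 mm |
| Round yellow-capped jar | near right | within about 3 mm |

- **Resting on the floor:** For the shaker and both jars, the measured tops were 6–12 mm above their own heights. That matches the 8 mm pocket floor to within 4 mm.
- **Upright:** The shaker's dome sits about 2–3 mm off its body, a small lean of the kind you noted. Both jars look upright in the pictures.
- **Left in place:** The short jar, lemon, egg and cork measured within about 3 mm of where they started. In the last pictures nothing was knocked over.
- **Weakest check:** The garlic's shape fit was rough, about 3 mm of residual. Its pointed stem also read low by the same few millimetres as it did on the worktop, so I judged its tilt from the pictures. It sits in its pocket with the stem up.

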